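Hold an angle bracket home in the drilling jig

ROBOT

A 6-joint arm with a two-finger parallel gripper is mounted at the origin on the work surface. World frame = base frame: x ahead of the robot, y to its left, z up, the work surface at z = 0. Lengths are in m, angles in rad, forces in N, time in s.
With the tool pointing down it reaches from about 0.375 to 0.975 m from the base axis. Payload 3.8 kg.
Tool frame: the origin (TCP) lies midway between the tips of the shut fingers; the grasp point (between the pads) lies 19 mm behind it; z points along the fingers, y is the line along which they close (so a half turn about z gives the same grasp; the last joint's range is limited). The gripper opens to 88 mm and grips with 3 to 60 N. Pads are 18 mm wide; open, the fingers measure 123 mm over their backs; the gripper's body (75 mm by 187 mm) begins 45 mm behind the grasp point.
Start: joints at [1.097, 0.264, 1.604, -0, 1.274, -0.037], TCP at [0.286, 0.612, 0.239] pointing down, gripper open.
Joint ranges: [-2.63, 2.63], [-0.94, 2.18], [0.31, 2.57], [-1.31, 4.45], [0, 2.66], [-2.55, 2.55]. Speed limits (rad/s): [2.57, 2.57, 3.14, 3.14, 3.14, 3.14].

INTERFACE

Orientations are given as a rotation vector (axis times angle).
In Python, from cell import manip, inverse_kinematics, cams, order gives the robot as it stands. Calls block until the motion is done:
- manip.move_pose(position, orientation): joint-space move of the TCP to a pose.
- manip.move_linear(position, rate=0.15, rot=None): straight line of the TCP; rot=None keeps the orientation; rate is the mean speed in m/s.
- manip.set_joints(angles): joint-space move.
- manip.set_gripper(opening, force=None): finger opening in m; force is the grip in N (None keeps the last); returns when the fingers have stopped.
- manip.dwell(seconds).
- inverse_kinematics(position, orientation): joint angles nearest the present ones, or None.
- manip.state(): the state.
- cams.capture(name): name is "scene" or "top" or "wrist"; returns a dict with "image" (384x512x3 uint8, blue, green, red), "z_map" (384x512 float32, m along the optical axis (not along the pixel's ray), 0 where there is no reading), "intrinsics" (3x3 intrinsics, pixels), "position" and "orientation" of the camera in the world; the wrist camera has in their place "T_tool_cam" (4x4, takes a point from camera to tool coordinates, whose origin is the TCP and whose axes are the flange's). Camera axes: x right, y down, z forward; pixel columns grow to the right and rows downward; lengths in m; the calibration is good to about 2 mm. A picture is of the moment at which its call begins: read the wrist's pose just before it.
A pose or a line that the arm cannot do raises manip.IKError and nothing moves.
- order.close_job(): hands the job in; it is judged then, once.
The state is a dict: "clock": time; "joint_pos": joint angles; "joint_velocities": joint speeds; "tau": joint torques, N m; "tool_pos": TCP position; "tcp_rot": TCP orientation; "contact_force": force on the tool from outside, world axes, zero at the start; "moment": the same for the moment, N m; "gripper_width": finger opening in m; "grasp_force": force on a finger pad.
Only numpy, scipy, OpenCV 4.12 (cv2) and the standard library are available. Lean on these libraries where they do the work, as an engineer would, in place of code of your own. Each camera call takes 0.05 s, during which the arm holds its last target. There are 200 camera calls.

TASK

The stop pin left standing in the jig's bed is in the way: draw it up out of its bore and park it upright in the open notch in the bed's right-hand end (seen from the robot), shoulder down on the bed. Then lay the longer of the two angle brackets on the bed the way it stands now, with its upright flange towards the fence, bring it hard up to the end stop and square against the fence, and hold it for drilling with one diagonal push of the fingertips into its inner corner, about 15 N down onto the bed and 15 N against the fence together. Finish while still holding it like that, and leave the other things on the bench where they are.

Things in the scene. Friction and masses are not known exactly. Their poses are not given: they have to be found in the camera images.
- jig: The drilling jig, fixed to the bench at some yaw: a grey bed 160 mm (x) by 200 mm (y), 24 mm thick, with a steel fence bar along its whole far edge and a steel end stop block on it at the left (+y) end. Origin: centre of the bed's underside, at bench height; x points from the open front edge to the fence, y along the fence to the end stop, z up
- bed: The bed plate of the jig, flat top 24 mm above the bench; same origin and axes as jig
- fence: The fence bar of the jig: front face at x = 60 mm, 20 mm thick, 200 mm long, its top 40 mm above the bed; same origin and axes as jig (not the bar's own centre). The end stop's working face is at y = 75 mm, from x = 0 to 60 mm, 30 mm high above the bed
- bore (a point): Mouth of the pin's bore, at the bed top, x = 25, y = 20 mm of the jig; goes straight down through the bed, 11.6 mm wide; axes as the jig
- notch (a point): The parking place in the notch, at the bed top, on the notch's centre line, x = -30, y = -86 mm of the jig; axes as the jig. The notch is a slot cut right through the bed, 14 mm wide, from the right-hand (-y) end at y = -100 to y = -74 mm
- seat (a point): Where bracket_grip comes to lie when the longer bracket is fully home: x = 56, y = 35, z = 59 mm of the jig (the middle of its upright flange, 4 mm from the fence face); axes as the jig
- pin: The loose stop pin, 70 g, standing upright in the bore at the start, shoulder on the bed. Origin at the lower end of its shank, z up along the pin. From below: steel shank 10 mm diameter, 22 mm long, end chamfered; shoulder 24 mm diameter, 4 mm thick; black round knob 18 mm diameter, 40 mm high; 66 mm in all
- pin_grip (a point): Centre of the pin's knob, on its axis, 24 mm above the shoulder's underside and 46 mm above the shank's lower end; z up along the pin. 48 mm above the bench when the shoulder rests on the bed, in the bore or in the notch
- bracket: The longer of two aluminium angle brackets, 0.18 kg, loose, left or right of the jig, standing on its bottom flange. 80 mm long (y); bottom flange 60 mm (x) by 8 mm thick; upright flange 8 mm thick along its +x edge, 50 mm high. Origin: centre of the underside; upright at x = 22 to 30 mm. Two punch marks near the front (-x) edge are where it will be drilled
- bracket_grip (a point): A point of the longer bracket for grasping: mid-thickness and mid-length of its upright flange, 35 mm above its underside (15 mm below its top edge). x is square to the upright flange and points out of its outer face, the one that goes to the fence; y runs along its length
- short_grip (a point): The same point of the shorter bracket (same section, 50 mm long, already finished): a bystander on the other side of the jig
- spool: A spool of solder, 60 mm diameter, 50 mm high, standing behind the jig; origin centre of its underside; bystander
- jar: A dark screw-top jar, 56 mm diameter, 75 mm high, standing behind the jig; origin centre of its underside; bystander
- screwdriver: A screwdriver, 180 mm long, lying at the left; bystander
Things that resemble listed ones, but are neither listed nor needed, are in the scene too. Leave any orange look-alike of the bracket alone. Of the things that look like the pin, the smaller one is meant.

How it is judged:
By the outcome, as a careful person would: the job done as asked, in the order asked, and still so for the second after the job is handed in, while the arm keeps its last pose, push and grip.
It also fails if it takes over 61 s, if anything falls off the work surface, if the arm or the gripper's body presses on something with over 40 N, if the wrist force passes 120 N, or if a joint passes its speed limit or range.

## Working session

There is one attempt and no reset: what is moved stays moved. The work goes in short steps, each a Python script; the robot and the scene stay as the last script left them, time stands still between calls to the robot, and variables do not carry over. Pictures are saved under pics/ and viewed, at most 10 in all, crops included, and the job is handed in when it is done.

```bash
ls; mkdir -p pics; python3 - <<'E'
from cell import manip,cams
import cv2,numpy as np,pickle
for n in("scene","top"):
    c=cams.capture(n); cv2.imwrite(f"pics/{n}0.png",cv2.resize(c["image"],(800,600),interpolation=cv2.INTER_CUBIC)); pickle.dump(c,open(n+".pkl","wb"))
    print(n,c["intrinsics"].tolist(),c["position"],c["orientation"])
s=manip.state();print(s)
E
```

```text
pics
scene [[406.47476372537847, 0.0, 252.32081076836184], [0.0, 406.47476372537847, 195.96259413618503], [0.0, 0.0, 1.0]] [ 1.17900929 -0.31774509  0.7410313 ] [-2.08673828 -1.11877431  0.51533198]
top [[425.94173000249947, 0.0, 252.0103700531054], [0.0, 425.94173000249947, 188.60831718626264], [0.0, 0.0, 1.0]] [0.31956008 0.06326269 1.23296607] [-2.160482    2.06603333 -0.21118687]
{'clock': 0.1, 'joint_pos': array([ 1.09709530e+00,  2.64677279e-01,  1.60523488e+00, -1.70531915e-05,
        1.27370810e+00, -3.69083387e-02]), 'joint_velocities': array([ 0.00026111, -0.0019063 , -0.0023559 , -0.00013913, -0.00090556,
       -0.00043803]), 'tau': array([-7.29630647e-04, -5.03624618e+01, -3.58068502e+01,  7.31012318e-02,
        2.32439954e-02, -3.10327789e-05]), 'tool_pos': array([0.28526607, 0.61104603, 0.23751425]), 'tcp_rot': array([-0.68055557, -3.06648349,  0.0030877 ]), 'contact_force': array([ 0.51503159, -0.39123226, -0.22172547]), 'moment': array([-0.01386131,  0.03060047, -0.00372987]), 'grasp_force': 0.0, 'gripper_width': 0.08819925387741669}
```

View pics/scene0.png

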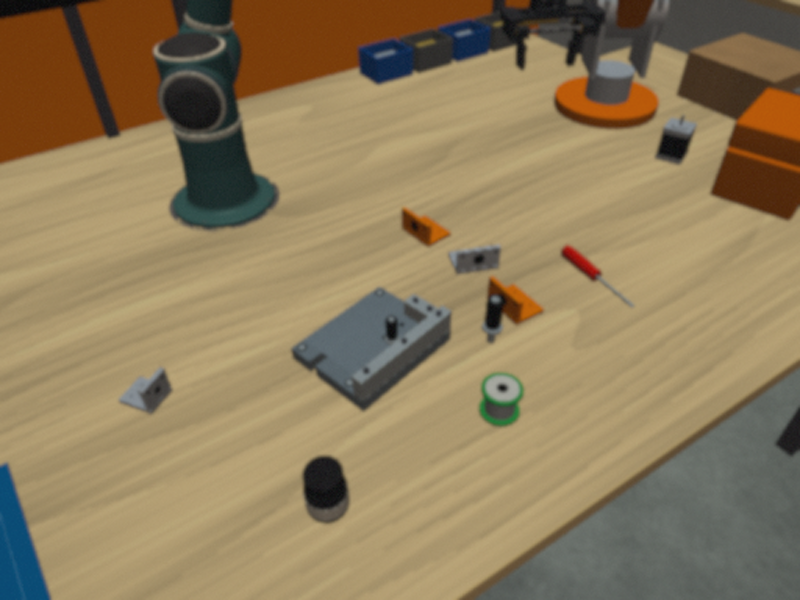

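View pics/top0.png

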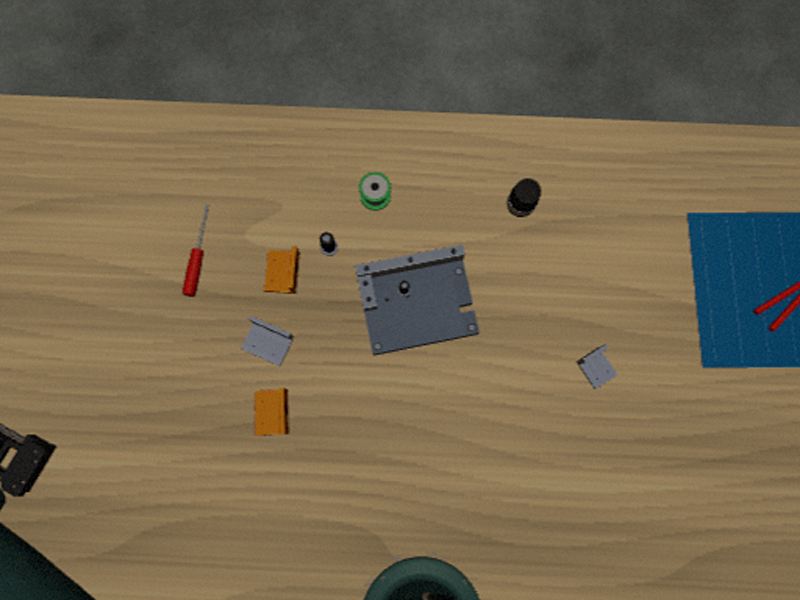

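The scene shows the jig with the pin standing in it. In the top view, the jig's corners are about (374,354), (479,333), (463,247) and (357,265), the pin knob is at (404,287) and the notch at (467,311). The long grey bracket is on the left at (267,342), with its upright from (250,320) to (292,337). The short bracket is on the right, and the orange look-alikes and a bigger pin are on the left.

```bash
cat > h.py <<'E'
import numpy as np,cv2,pickle
from scipy.spatial.transform import Rotation as R
from cell import manip,cams,inverse_kinematics,order
def pose(c):
    return (R.from_rotvec(c["orientation"]).as_matrix(),np.array(c["position"])) if "position" in c else c["wp"]
def ray(c,u,v):
    Rm,p=pose(c);K=c["intrinsics"]
    return p,Rm@np.array([(u-K[0,2])/K[0,0],(v-K[1,2])/K[1,1],1.])
def atz(c,u,v,z):                    # pixel -> world on a plane z
    p,d=ray(c,u,v); return p+d*(z-p[2])/d[2]
def cloud(c):                        # HxWx3 world points
    Rm,p=pose(c);K=c["intrinsics"];Z=c["z_map"];v,u=np.mgrid[:Z.shape[0],:Z.shape[1]]
    P=np.stack([(u-K[0,2])/K[0,0]*Z,(v-K[1,2])/K[1,1]*Z,Z],-1)
    return np.where(Z[...,None]>0,P@Rm.T+p,np.nan)
def wrist(name=None):
    s=manip.state();c=cams.capture("wrist");T=np.array(c["T_tool_cam"])
    Rt=R.from_rotvec(s["tcp_rot"]).as_matrix()
    c["wp"]=(Rt@T[:3,:3],Rt@T[:3,3]+s["tool_pos"])
    if name: cv2.imwrite(f"pics/{name}.png",cv2.resize(c["image"],(800,600),interpolation=cv2.INTER_CUBIC)); pickle.dump(c,open(name+".pkl","wb"))
    return c
def ori(yaw,tilt=0):                 # tool down, closing axis (tool y) at world angle yaw
    y=np.array([np.cos(yaw),np.sin(yaw),0]);z=np.array([0,0,-1.])
    return R.from_matrix(np.stack([np.cross(y,z),y,z],1))
def st(): 
    s=manip.state();print("t%.1f"%s["clock"],"p",np.round(s["tool_pos"],4),"F",np.round(s["contact_force"],1),"w%.4f g%.1f"%(s["gripper_width"],s["grasp_force"]));return s
E
python3 - <<'E'
from h import *
c=pickle.load(open("top.pkl","rb"));k=.64
for n,u,v,z in[("FL",374,354,.024),("FR",479,333,.024),("BR",463,247,.064),("BL",357,265,.064),("knob",404,287,.068),("brA",250,319,.05),("brB",292,337,.05),("brC",281,364,.008),("brD",243,349,.008),("bigpin",327,240,.08),("or1a",264,248,.0),("or2",270,390,.05)]:
    print(n,atz(c,u*k,v*k,z).round(3))
w=cams.capture("wrist");print(w["T_tool_cam"],w["intrinsics"])
s=manip.state();print(R.from_rotvec(s["tcp_rot"]).as_matrix().round(3))
for yaw in(.2,-1.4,1.7): print(inverse_kinematics([.55,0,.3],ori(yaw).as_rotvec()))
E
```

```text
FL [0.455 0.103 0.024]
FR [ 0.502 -0.087  0.024]
BR [ 0.653 -0.05   0.064]
BL [0.611 0.141 0.064]
knob [0.573 0.054 0.068]
brA [0.506 0.329 0.05 ]
brB [0.476 0.251 0.05 ]
brC [0.431 0.274 0.008]
brD [0.456 0.346 0.008]
bigpin [0.651 0.196 0.08 ]
or1a [0.652 0.325 0.   ]
or2 [0.381 0.282 0.05 ]
[[-1.24361297e-03 -9.58213240e-01 -2.86052162e-01  7.53638257e-02]
 [ 9.99999225e-01 -1.20672387e-03 -3.05235293e-04 -1.12760062e-03]
 [-5.27054736e-05 -2.86052320e-01  9.58213999e-01 -1.45195600e-01]
 [ 0.00000000e+00  0.00000000e+00  0.00000000e+00  1.00000000e+00]] [[335.35004996   0.         255.79221186]
 [  0.         335.35004996 191.23023136]
 [  0.           0.           1.        ]]
[[-0.906  0.423 -0.001]
 [ 0.423  0.906 -0.002]
 [ 0.    -0.002 -1.   ]]
[-4.52882069e-02 -6.11125613e-03  1.79435253e+00 -4.44089210e-16
  1.35335138e+00 -2.45288207e-01]
[-0.04528821 -0.00611126  1.79435253  0.          1.35335138  1.35471179]
[-4.52882069e-02 -6.11125613e-03  1.79435253e+00 -4.44089210e-16
  1.35335138e+00 -1.74528821e+00]
```

```bash
python3 - <<'E'
from h import *
o=ori(-1.33).as_rotvec()
manip.move_pose([.47,.29,.2],o);st();wrist("wb")
manip.move_pose([.555,.03,.2],o);st();wrist("wj")
E
```

```text
t1.8 p [0.47   0.2905 0.2002] F [ 0.2 -0.1 -0.1] w0.0882 g0.0
t2.9 p [0.5549 0.031  0.1999] F [-0.8  0.6  0.2] w0.0882 g0.0
```

View pics/wb.png

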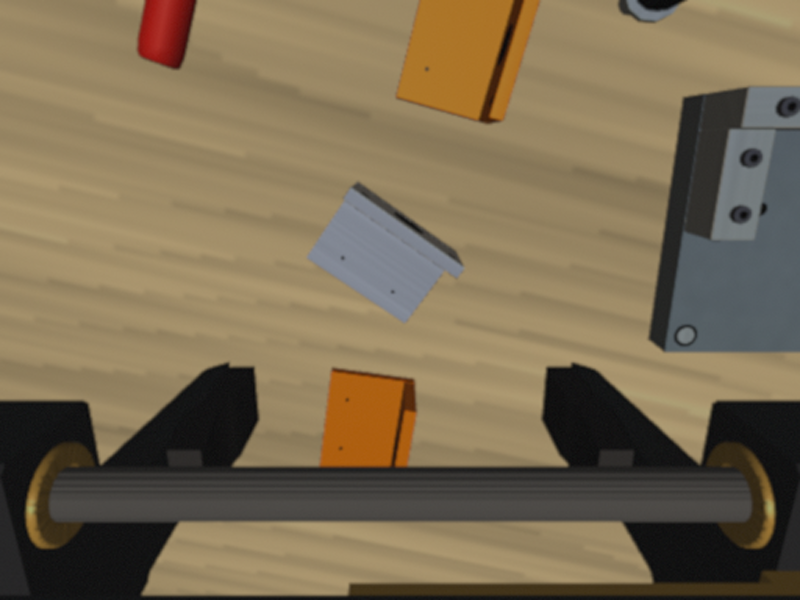

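View pics/wj.png

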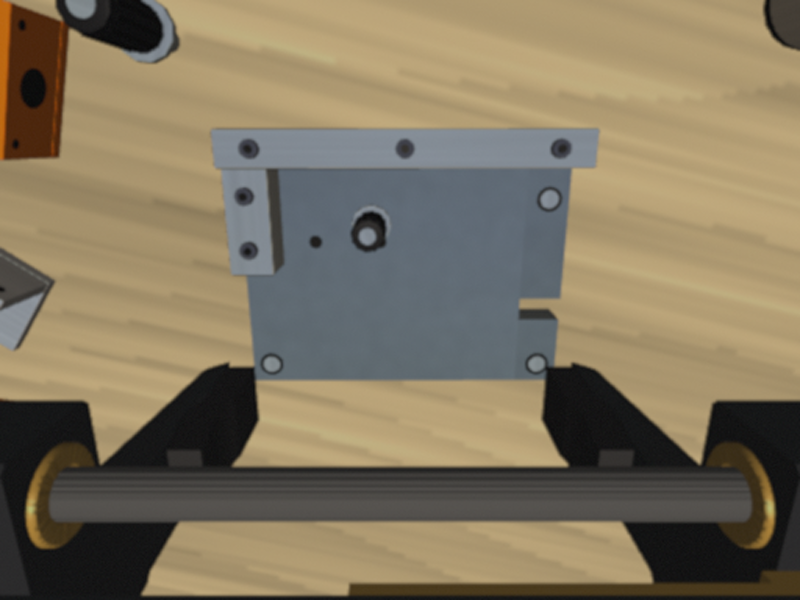

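The bracket's upright runs from (359,182) to (463,263), and its front-flange corners are at (308,257) and (405,321). On the jig, the fence top front edge runs (214,167)–(597,167), the stop face top (267,170)–(274,273), the knob top is at (368,236) and the notch is at (520..558, 298–310).

```bash
python3 - <<'E'
from h import *
k=.64
c=pickle.load(open("wj.pkl","rb"));A=lambda u,v,z:atz(c,u*k,v*k,z)
P={"FTL":(214,167,.064),"FTR":(597,167,.064),"BTL":(211,129,.064),"BTR":(598,129,.064),"bedFL":(256,380,.024),"stopA":(267,170,.054),"stopB":(274,273,.054),"knob":(368,236,.068),"notchi":(520,298,.024),"notcho":(560,298,.024),"notchn":(520,310,.024)}
W={n:A(*p) for n,p in P.items()}
# fit jig: known jig points
J={"FTL":(60,100),"FTR":(60,-100),"BTL":(80,100),"BTR":(80,-100),"bedFL":(-80,100),"notchi":(-23,-74),"notcho":(-23,-100),"notchn":(-37,-74),"knob":(25,20),"stopA":(60,75),"stopB":(0,75)}
a=np.array([J[n] for n in J])/1e3;b=np.array([W[n][:2] for n in J])
ac,bc=a-a.mean(0),b-b.mean(0);H=ac.T@bc
yaw=np.arctan2(H[0,1]-H[1,0],H[0,0]+H[1,1]);Rm=np.array([[np.cos(yaw),-np.sin(yaw)],[np.sin(yaw),np.cos(yaw)]])
t=b.mean(0)-Rm@a.mean(0);print("jig",t,yaw)
for n,r in zip(J,(b-t)@Rm-a):print(n,(r*1e3).round(1))
C=cloud(c);
for n,(u,v) in {"bed":(420,300),"fence":(330,148),"bench":(400,60)}.items():print(n,C[int(v*k),int(u*k)])
c=pickle.load(open("wb.pkl","rb"))
for n,p in {"A":(359,182,.05),"B":(463,263,.05),"Bi":(458,277,.05),"fA":(308,257,.008),"fB":(405,321,.008)}.items():print(n,A(*p).round(4))
C=cloud(c);k2=np.isfinite(C[...,2])&(C[...,2]>.044)&(C[...,2]<.056)&(np.hypot(C[...,0]-.49,C[...,1]-.29)<.07)
Q=C[k2];print(len(Q),Q.mean(0));q=Q[:,:2]-Q[:,:2].mean(0);v=np.linalg.svd(q,full_matrices=0)[2];print(v[0],np.ptp(q@v.T,axis=0))
E
```

```text
jig [0.55527997 0.028173  ] 0.2462935896080966
FTL [ 0.5 -0.5]
FTR [-0.7 -0. ]
BTL [-0.7 -1. ]
BTR [-1.9  1.4]
bedFL [-0.  0.]
notchi [-0.6  0.4]
notcho [-0.8  0.8]
notchn [ 5.3 -0.1]
knob [-0.5 -0.2]
stopA [-1.7 -0.6]
stopB [ 1.1 -0.1]
bed [0.53327653 0.01339224 0.02282492]
fence [0.61388757 0.08295228 0.06310678]
bench [nan nan nan]
A [0.5141 0.3246 0.05  ]
B [0.4838 0.2565 0.05  ]
Bi [0.4751 0.2571 0.05  ]
fA [0.4555 0.3491 0.008 ]
fB [0.4275 0.2766 0.008 ]
854 [0.4926919  0.29444829 0.04907904]
[-0.36440638 -0.93124003] [0.07974404 0.0082915 ]
```

```bash
cat >> h.py <<'E'
YAW=.2463;T0=np.array([.5547,.0280]);RJ=np.array([[np.cos(YAW),-np.sin(YAW)],[np.sin(YAW),np.cos(YAW)]])
def J(x,y,z): return np.r_[T0+RJ@np.array([x,y])/1e3,z/1e3]   # jig mm (z above bench) -> world
def inJ(p): return np.r_[(np.asarray(p)[:2]-T0)@RJ,p[2]]*1e3
E
python3 - <<'E'
from h import *
o=ori(YAW-np.pi/2).as_rotvec()
manip.set_gripper(.045)
manip.move_pose(J(25,20,110),o)
manip.move_linear(J(25,20,30),.08)
st();manip.set_gripper(0,30);s=st()
p=s["tool_pos"].copy();print(inJ(p))
manip.move_linear(p+[0,0,.04],.08);st()
E
```

```text
t5.3 p [0.5747 0.0535 0.0306] F [-0.1  0.4  0.4] w0.0452 g0.0
t5.9 p [0.5743 0.0535 0.0303] F [-1.1 -0.1  2. ] w0.0170 g30.0
[25.19886545 19.96826384 30.32245571]
t6.5 p [0.5743 0.0535 0.0707] F [-0.6 -0.2 -0.6] w0.0170 g30.0
```

```bash
python3 - <<'E'
from h import *
g=J(25.2,20,70.5)
d=J(-30,-86,0)-J(25,20,0)
p=np.array([.5743,.0535,.0705])+d
manip.move_linear(p,.15);st()
manip.move_linear(p-[0,0,.018],.08);st();wrist("wn")
E
```

```text
t7.5 p [ 0.5469 -0.0624  0.0704] F [-0.6 -0.1  0.3] w0.0169 g30.0
t7.8 p [ 0.5458 -0.0621  0.0512] F [-0.3  0.7 -0.1] w0.0170 g30.0
```

View pics/wn.png

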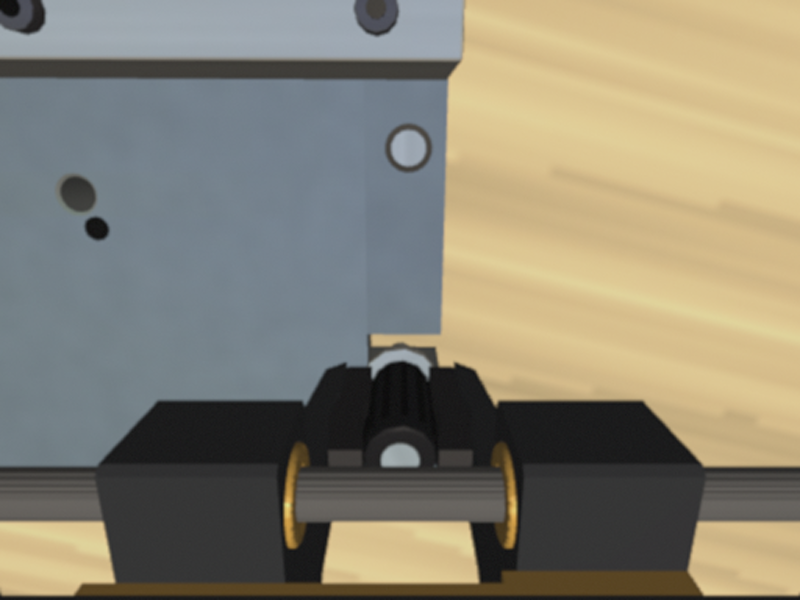

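The wrist view shows the pin over the notch: shoulder at (400,360), notch mouth about (370..437, 333–365). It is centred, so I'll lower it.

```bash
python3 - <<'E'
from h import *
p=np.array(manip.state()["tool_pos"]);q=p.copy()
tx=np.array([.5743,.0535])+(J(-30,-86,0)-J(25,20,0))[:2]
for z in np.arange(.048,.0285,-.003):
    manip.move_linear([tx[0],tx[1],z],.06);s=manip.state();F=s["contact_force"]
    print(np.round(s["tool_pos"],4),np.round(F,1))
    if F[2]>5: break
E
```

```text
[ 0.5467 -0.0627  0.0478] [ 0.3 -0.1 -0.1]
[ 0.5467 -0.0627  0.0449] [-0.2  0.4 -0.5]
[ 0.5466 -0.0627  0.0418] [ 0.1  0.  -0.4]
[ 0.5466 -0.0627  0.0387] [ 0.  -0.8 -0.6]
[ 0.5466 -0.0627  0.0357] [-0.1  0.2 -1.9]
[ 0.5465 -0.0627  0.0327] [-0.5 -0.4 -0.6]
[ 0.5474 -0.0628  0.0303] [0.6 0.5 0.3]
```

```bash
python3 - <<'E'
from h import *
tx=np.array([.5743,.0535])+(J(-30,-86,0)-J(25,20,0))[:2]
z=.0303
for i in range(4):
    z-=.0006;manip.move_linear([*tx,z],.02);s=st()
    if s["contact_force"][2]>4: break
manip.set_gripper(.03);s=st();p=s["tool_pos"]
manip.move_linear([p[0],p[1],.14],.2)
o=ori(-.373).as_rotvec();b=np.array([.4935,.2937])
manip.move_linear([*J(0,-60,200)[:2],.2],.25);wrist("wp")
manip.set_gripper(.05)
manip.move_pose([*b,.13],o);st()
manip.move_linear([*b,.055],.15);wrist("wg");st()
E
python3 - <<'E'
import cv2;import numpy as np
a=cv2.imread("pics/wp.png")[150:450,:];b=cv2.imread("pics/wg.png")[150:450]
cv2.imwrite("pics/two.png",np.vstack([a,b]))
E
```

```text
t9.9 p [ 0.5474 -0.0628  0.0302] F [-0.4  0.7  3.5] w0.0173 g30.0
t10.2 p [ 0.5475 -0.0628  0.0302] F [-1.4  0.5  7.7] w0.0171 g30.0
t10.5 p [ 0.5462 -0.0626  0.0285] F [0.9 0.2 0.4] w0.0298 g0.0
t13.5 p [0.4942 0.2931 0.1304] F [ 0.5 -0.7  0.3] w0.0497 g0.0
t14.2 p [0.4947 0.2939 0.0562] F [ 0.1 -0.6  0.3] w0.0502 g0.0
```

View pics/two.png

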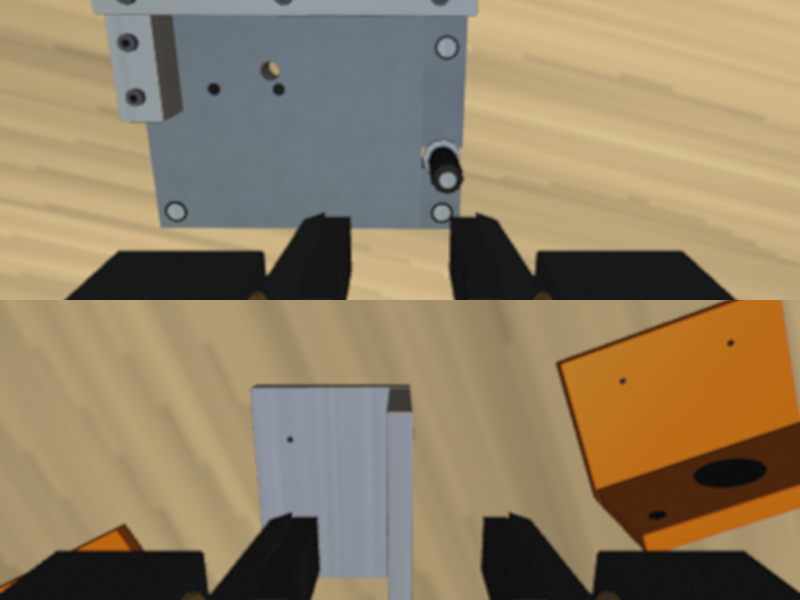

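The pin is parked upright in the notch at (445,165). In the lower half the bracket's flange lies centred between the fingers at x≈400, so I'll grasp it.

```bash
python3 - <<'E'
from h import *
manip.move_linear([.4945,.2937,.0165],.08)
manip.set_gripper(0,30);s=st();p=s["tool_pos"].copy()
print("grip z",p[2])
manip.move_linear(p+[0,0,.11],.15);st()
o=ori(YAW).as_rotvec()
manip.move_linear([*J(24,45,0)[:2],p[2]+.11],.15,rot=o);st()
manip.move_linear([*J(24,25,0)[:2],p[2]+.06],.15);st()
manip.move_linear([*J(24,25,0)[:2],p[2]+.028],.06);s=st();print(inJ(s["tool_pos"]))
wrist("wl")
E
```

```text
t15.6 p [0.4945 0.2938 0.0167] F [0.1 1.1 1.9] w0.0080 g30.0
grip z 0.01668991338242489
t16.4 p [0.4937 0.2932 0.1255] F [-0.6  0.4 -2.7] w0.0076 g30.0
t18.1 p [0.5667 0.0779 0.1265] F [ 0.9  0.9 -1.6] w0.0077 g30.0
t18.6 p [0.5716 0.0583 0.0764] F [ 0.5  0.4 -2.3] w0.0077 g30.0
t19.3 p [0.5718 0.0581 0.0444] F [ 0.5  0.  -2.4] w0.0079 g30.0
[23.90927276 25.0337403  44.41537094]
```

View pics/wl.png

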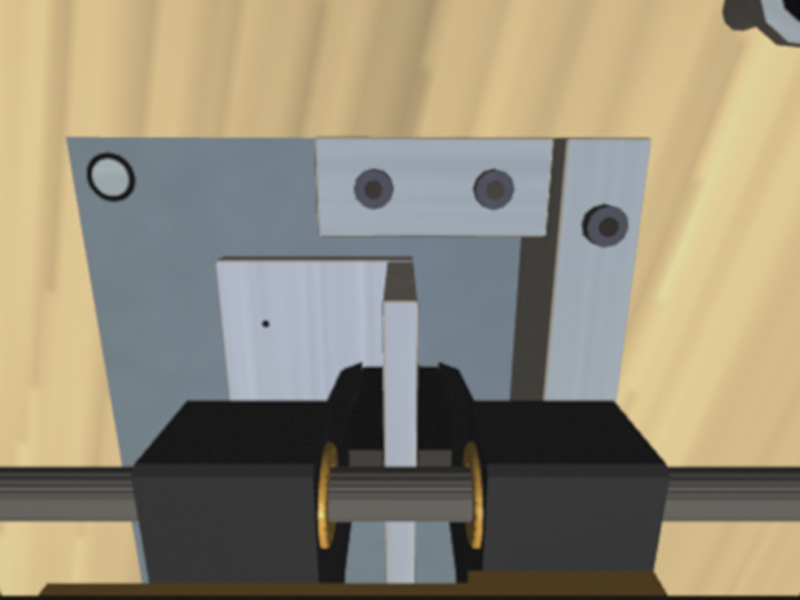

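The bracket is square to the jig, just above the bed and short of the end stop. Next I slide it to the stop while gripped, set it down and release.

```bash
python3 - <<'E'
from h import *
z=.0167+.0252
fj=lambda s:np.r_[s["contact_force"][:2]@RJ,s["contact_force"][2]]
def go(x,y,z,r=.03):
    manip.move_linear(J(x,y,z*1e3),r);s=manip.state();f=fj(s)
    print("t%.1f"%s["clock"],inJ(s["tool_pos"]).round(1),f.round(1));return f
go(24,31,z,.06)
y=32.
while y<39 and go(24,y,z)[1]>-8: y+=.7
for i in range(6):
    z-=.0006
    if go(24,y,z)[2]>4: break
manip.set_gripper(.02);s=st();print(fj(s))
E
```

```text
t19.6 [23.9 31.4 41.9] [-0.4  0.5 -1.8]
t19.9 [24.1 32.  42. ] [ 0.4 -0.2 -1.9]
t20.1 [24.  32.7 41.9] [-0.3  0.3 -1.5]
t20.4 [24.  33.4 41.9] [-0.7 -0.5 -2.1]
t20.6 [24.  34.1 41.9] [-0.9  0.2 -2. ]
t20.9 [24.  34.8 41.9] [ 0.1  0.4 -2.3]
t21.1 [24.  35.5 41.9] [-0.4  0.3 -2.2]
t21.4 [24.1 35.6 42. ] [ 0.5 -4.2 -2.1]
t21.6 [24.1 35.6 42. ] [-0.2 -6.8 -2.3]
t21.9 [24.1 35.6 42.1] [-0.6 -8.8 -2.5]
t22.1 [24.2 35.6 41.9] [-1.5 -8.7 -0.4]
t22.4 [24.4 35.7 41.6] [-1.6 -9.1  1.9]
t22.6 [24.5 35.6 41.1] [-1.8 -7.6  1.6]
t22.9 [24.7 35.6 40.7] [-2.2 -8.4  3.5]
t23.1 [24.7 35.6 40.6] [-3.8 -8.4  6.9]
t23.5 p [0.5687 0.0708 0.0388] F [0.  0.5 0.2] w0.0200 g0.0
[0.14435309 0.45156629 0.23216152]
```

```bash
cat >> h.py <<'E'
fj=lambda s:np.r_[s["contact_force"][:2]@RJ,s["contact_force"][2]]
def go(x,y,z,r=.03):
    manip.move_linear(J(x,y,z),r);s=manip.state();f=fj(s)
    print("t%.1f"%s["clock"],inJ(s["tool_pos"]).round(1),f.round(1));return f
E
python3 - <<'E'
from h import *
go(24.6,35.5,110,.2)
manip.set_gripper(0,30)
manip.move_linear(J(-10,33,110),.15,rot=ori(YAW-np.pi/2).as_rotvec())
go(-5,33,60,.2);go(-5,33,36,.06);st()
x=3.
while x<60:
    f=go(x,33,36)
    if f[0]<-1.5: break
    x+=2
x0=x
while x<60:
    x+=4;f=go(x,33+min(2,(x-x0)*.07),36,.06)
    if f[0]<-7: break
c=wrist("wf")
E
```

```text
t24.0 [ 24.7  35.6 110. ] [ 0.1 -0.4  0.4]
t26.6 [-5.9 33.2 59.3] [-0.  -0.2 -1. ]
t27.1 [-5.3 33.1 35.7] [-0.2 -0.2  0.3]
t27.1 p [0.5415 0.0588 0.0357] F [-0.1 -0.2  0.3] w0.0003 g0.0
t27.5 [ 3.5 33.  36.2] [-0.7 -0.   0.1]
t27.8 [ 5.1 33.  36. ] [ 0.4  0.5 -0.4]
t28.0 [ 7.1 33.  36. ] [-1.2  0.7 -0. ]
t28.3 [ 9.1 33.  36. ] [-1.3 -0.1  0.6]
t28.5 [10.9 33.  35.9] [-1.3  0.   0.5]
t28.8 [13.  33.  35.9] [-0.3 -0.1 -1.1]
t29.0 [15.3 33.  36. ] [-0.4  0.   0.2]
t29.3 [17.3 33.  36. ] [ 0.1 -0.2 -0. ]
t29.5 [19.3 33.  36. ] [-0.   0.1 -1.2]
t29.8 [21.3 33.  36. ] [ 0.3 -0.3 -0.6]
t30.0 [23.3 33.  36.1] [-0.9 -0.2 -0.3]
t30.3 [25.3 33.  36. ] [-0.4  0.5 -0.7]
t30.5 [27.3 33.  36.1] [-0.9  0.3  0.3]
t30.8 [29.3 33.  36. ] [ 0.1 -0.5  0.4]
t31.0 [31.3 33.  36. ] [ 0.1  0.9 -0.3]
t31.3 [33.3 33.  36. ] [0.  0.5 0.5]
t31.5 [35.3 33.  36. ] [-1.5 -0.4 -0.1]
t31.8 [37.3 33.  36.1] [-0.2  0.4 -0.1]
t32.0 [39.3 33.  36. ] [-1.2  0.5  0.4]
t32.3 [41.3 33.  36. ] [-0.9 -0.2 -0.6]
t32.5 [43.3 33.  36. ] [-0.7  0.1 -0.5]
t32.8 [43.5 33.  35.9] [-6.1 -0.2  4.9]
t33.0 [43.3 33.1 35.7] [-17.8  -1.7  15.4]
```

View pics/wf.png

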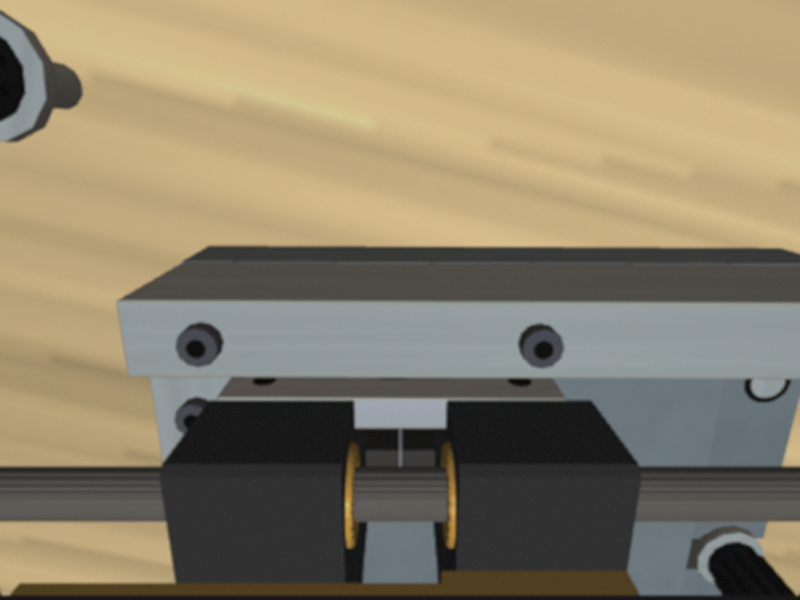

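The wrist view shows the bracket against the fence: flange top near row 400, spanning x≈220–590, next to the end stop at about (180,420). I'll check its pose with the depth map.

```bash
python3 - <<'E'
from h import *
c=pickle.load(open("wf.pkl","rb"));k=.64
for n,u,v,z in[("fenceFL",130,377,.064),("fence back?",118,300,.064),("outer top L",222,398,.074),("outer top R",590,400,.074),("mid outer",400,398,.074),("mid inner",400,429,.074),("pin",735,545,.028)]:
    print(n,inJ(atz(c,u*k,v*k,z)).round(1))
C=cloud(c)
for u,v in[(400,410),(370,415),(430,422),(300,340),(450,330),(600,420),(680,420),(250,390),(400,388),(550,390)]:print(u,v,inJ(C[int(v*k),int(u*k)]).round(1))
E
```

```text
fenceFL [61.  98.9 64. ]
fence back? [80.7 98.6 64. ]
outer top L [60.7 73.3 74. ]
outer top R [60.1 -9.6 74. ]
mid outer [60.6 33.2 74. ]
mid inner [52.7 33.2 74. ]
pin [-22.3 -86.   28. ]
400 410 [57.  33.2 72.7]
370 415 [56.3 40.3 73.6]
430 422 [54.4 26.4 73.7]
300 340 [70.4 57.2 62.8]
450 330 [72.9 21.3 63.2]
600 420 [ 76.1   2.9 109.6]
680 420 [ 25.7 -61.1  23.3]
250 390 [60.3 68.4 69. ]
400 388 [60.3 33.2 68.2]
550 390 [59.4 -2.5 67.3]
```

Flush with the fence (both ends at x≈60 within error), and at full height. The left end may be about 2 mm short of the stop, so I'll push the bracket's right end home and then return to the corner.

```bash
python3 - <<'E'
from h import *
go(38,34.5,38,.05);go(36,34,90,.25);go(44,-36,90,.25);go(44,-36,30,.2)
y=-31.
while y<0:
    f=go(44,y,29,.06)
    if f[1]<-9: break
    y+=1.5
s=st()
go(44,-36,40,.1);go(36,-30,90,.25)
go(36,35,90,.25);go(36,35,40,.15)
E
```

```text
t33.5 [38.7 34.5 38.4] [0.3 0.2 0.2]
t33.8 [38.2 33.8 92.1] [-0.3  0.1 -0.5]
t34.2 [ 43.  -36.4  88.3] [-0.  -0.1 -0.1]
t34.7 [ 43.2 -34.8  29.2] [ 0.8  0.6 -0. ]
t34.9 [ 44.5 -30.5  29.9] [ 0.4 -0.3  0.4]
t35.2 [ 44.2 -29.5  29.4] [-0.1  0.   0.6]
t35.4 [ 44. -28.  29.] [-0.4 -0.7 -0.5]
t35.7 [ 43.9 -26.4  28.9] [-0.2 -0.   0.3]
t35.9 [ 44.  -24.9  29. ] [ 0.4 -1.2 -0. ]
t36.2 [ 44.  -23.4  29. ] [-0.8 -0.2 -0.2]
t36.4 [ 44. -22.  29.] [ 0.6 -0.2 -0.3]
t36.7 [ 43.5 -20.4  28.8] [-1.8 -1.   0.1]
t36.9 [ 43.4 -18.8  28.7] [-2.9 -0.7  0.5]
t37.2 [ 43.4 -17.4  28.7] [-3.  -2.6 -0.2]
t37.4 [ 43.5 -16.9  28.8] [-4.5 -5.  -0.6]
t37.7 [ 43.5 -16.6  28.9] [-4.8 -9.1 -0.1]
t37.7 p [0.6009 0.0225 0.0289] F [ -2.4 -10.   -0.1] w0.0006 g6.1
t38.1 [ 45.4 -36.7  41.2] [ 0.2  0.  -0.1]
t38.4 [ 37.4 -29.9  91.8] [-0.3  0.6 -0.3]
t38.8 [34.9 36.1 88.4] [ 0.2  0.4 -0.3]
t39.3 [35.5 34.3 39.4] [ 0.5 -0.3  0.1]
```

```bash
cat > push.py <<'E'
from h import *
def push(x,y,z,n,T=(-15,15)):
    for i in range(n):
        f=go(x,y,z,.03)
        ex,ez=T[0]-f[0],T[1]-f[2]
        if abs(ex)<1 and abs(ez)<1 and i>2: break
        x+=float(np.clip(-ex/5,-1.2,1.2)); z-=float(np.clip(ez/8,-.8,.8))
    print("cmd",x,y,z);return x,y,z
E
python3 - <<'E'
from push import *
go(40,35.5,37,.05);go(42.5,35.5,36.5)
x,y,z=push(43.5,35.5,36.,14)
wrist("wq")
E
python3 - <<'E'
from h import *
c=pickle.load(open("wq.pkl","rb"))
im=c["image"][200:330,40:440];cv2.imwrite("pics/wq2.png",cv2.resize(im,(800,260),interpolation=cv2.INTER_CUBIC))
E
```

```text
t39.6 [41.2 35.2 38. ] [-0.  -0.3  0.2]
t39.8 [42.9 35.5 36.9] [ 0.3 -0.4  0.8]
t40.1 [43.5 35.6 36. ] [0.1 0.6 0.3]
t40.3 [43.5 35.6 34.9] [-5.2 -0.4  4.2]
t40.6 [43.5 35.6 34. ] [-9.1  0.3  6.7]
t40.8 [43.4 35.7 33.1] [-12.    0.9   9.9]
t41.1 [43.4 35.7 32.5] [-14.7   0.1  11.9]
t41.3 [43.4 35.7 32.5] [-15.4  -0.2  14. ]
cmd 47.735003947654356 35.5 32.57144796737274
```

View pics/wq2.png

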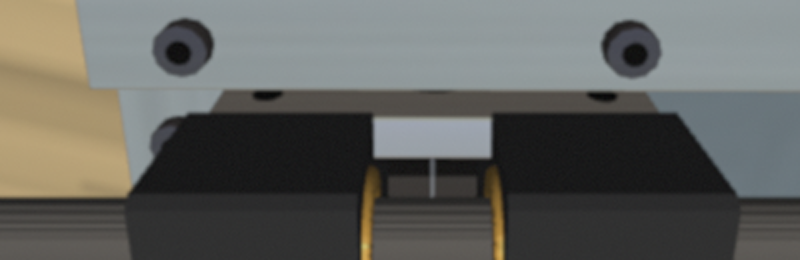

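```bash
python3 - <<'E'
from h import *
a=pickle.load(open("wf.pkl","rb"));b=pickle.load(open("wq.pkl","rb"));k=.64
def Y(c,u,v,z):return inJ(atz(c,u,v,z))[1]
for n,c,S,H in[("before",a,[(198*k,345*k),(541*k,346*k)],[(265*k,380*k),(520*k,380*k)]),("now",b,[(40+178/2,226),(40+634/2,227.5)],[(40+268/2,247.5),(40+602/2,247.5)])]:
    s=[Y(c,*p,.064) for p in S];h=[Y(c,*p,.066) for p in H];print(n,np.round(s,2),np.round(h,2),"centre rel screws",np.mean(h)-np.mean(s))
    e=[(222*k,398*k),] if n=="before" else [(40+212/2,200+112/2)]
# flange outer top edge left corner now, and column profile of end
for n,c in(("before",a),("now",b)):
    C=cloud(c);P=((C[...,:2]-T0)@RJ)*1e3;m=(C[...,2]>.067)&(C[...,2]<.0745)&(abs(P[...,0]-60)<2.5)
    y=P[...,1][m];print(n,len(y),np.percentile(y,[0,1,50,99,100]).round(1))
    for lo,hi in((-5,10),(10,25),(25,40),(40,55),(55,72)):
        q=m&(P[...,1]>lo)&(P[...,1]<hi);print(lo,hi,q.sum(),P[...,0][q].mean().round(2))
E
```

```text
before [81.36 -0.45] [65.52  4.46] centre rel screws -5.463515386787648
now [82.05 -1.11] [65.73  4.69] centre rel screws -5.260234230930266
before 2224 [-4.5 -3.4 35.2 74.1 75.5]
-5 10 325 59.99
10 25 379 59.96
25 40 608 59.55
40 55 421 59.98
55 72 416 60.27
now 1670 [-4.4 -2.8 36.4 73.7 75.4]
-5 10 179 60.06
10 25 191 60.11
25 40 622 59.56
40 55 391 59.81
55 72 246 60.34
```

The bracket reads y −4.5…75.4 and its outer face lies within about 0.3 mm of x = 60 along its length, so it's home. I'll re-apply the push downward first, so the tip really bottoms in the corner, then sideways.

```bash
python3 - <<'E'
from push import *
go(42.2,35.6,34,.05)
z=33.
while z>29:
    f=go(42.2,35.6,z)
    if f[2]>5: break
    z-=.6
x,y,z=push(43.,35.8,z,20)
manip.dwell(.6);print(fj(st()))
manip.dwell(.5);print(fj(st()))
E
```

```text
t41.6 [43.  35.5 34.2] [0.1 0.9 0.5]
t41.9 [42.6 35.6 32.9] [0.1 0.  0.1]
t42.1 [42.5 35.6 32.5] [ 1.5 -0.8  0.9]
t42.4 [42.5 35.6 32.4] [-0.9 -0.2  5.7]
t42.6 [42.6 35.5 32.4] [-3.6  0.4  7.6]
t42.9 [42.6 35.6 32.4] [-8.6  0.4 16.5]
t43.1 [42.6 35.6 32.4] [-11.9  -1.   17.6]
t43.4 [42.7 35.6 32.4] [-12.   -0.6  17.7]
t43.6 [43.3 35.6 32.4] [-12.6  -0.5  15.3]
t43.9 [43.3 35.6 32.4] [-13.3  -0.3  15.5]
t44.1 [43.3 35.6 32.4] [-13.8  -1.1  17.9]
t44.4 [43.3 35.6 32.4] [-13.5  -0.5  15.2]
t44.6 [43.3 35.6 32.4] [-14.8  -1.8  15.4]
cmd 47.98745706651332 35.8 32.3231961179685
t45.2 p [0.588  0.0731 0.0324] F [-14.8  -5.4  15.1] w0.0002 g12.9
[-15.70737956  -1.63848953  15.12422094]
t45.7 p [0.588  0.0731 0.0324] F [-13.9  -4.7  15.1] w0.0005 g12.9
[-14.57938396  -1.15313192  15.10333296]
```

```bash
python3 - <<'E'
from h import *
print(order.close_job())
E
```

```text
the job is handed in; nothing more can be done
None
```

Job handed in at about 46 s: the pin is parked upright in the notch, and the longer bracket is home against the end stop and fence, held in its inner corner with about 15 N down and 15 N against the fence.

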